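# Wedge the rocking cutlery chest

### The job

The dark cutlery chest rocks because its brass foot is too short. Using only the fingertips, push the wooden wedge, thin end first, under that foot until it bears, then press down firmly on the brass dot on the lid above it: the chest must stay level and no longer rock (if it still gives, push the wedge further in and press again). Finish while holding the finger pressed on that corner; never pinch, lift or carry anything, push gently so that the chest stays where it is, and leave the things around alone.

Things in the scene. Friction and masses are not known exactly. Their poses are not given: they have to be found in the camera images.
- chest: loose dark wooden chest, 160 (x) by 220 (y) by 84 mm high over feet and lid, about 2.4 kg, underside 22 mm up. Origin: centre of its footprint at the soles of the good feet; axes along its sides, z up; brass clasp on its -x side, roughly facing the robot. Round feet (22 mm diameter, the good ones tapering to 12 mm soles) at x = +-60, y = +-90 mm; the brass one at x = -60, y = +90 is too short
- brass_dot (a point): centre of the 16 mm brass dot inlaid flush in the lid, straight above the short brass foot, 84 mm up when level. That foot hangs 5 to 9 mm (it varies) above the worktop while the other three stand. Unwedged, 3 to 5 N here tips the chest until the foot lands (let go, it sits level again), so test with 8 to 15 N
- wedge: loose light wooden wedge lying on the worktop on the chest's +y side, 60 mm wide (x), 130 mm long (y), 90 g; height rises evenly from 2 mm at the thin end (y = -65 mm, towards the chest) to 18 mm at the thick end (y = +65 mm, a flat upright face). Origin: middle of its flat underside
- wedge_tip (a point): middle of the wedge's thin end, on its underside. The slope meets the short foot when the thin end is about 25 to 60 mm past that foot's outer edge
- wedge_tail (a point): middle of the upright face of the wedge's thick end, 9 mm above the worktop. Pushed here the wedge slides with about 1 N until its slope meets the short foot, then the resistance rises steeply: 3 to 8 N makes it bear, much more would lift or shove the chest
- jigger: brass bar jigger, 44 mm diameter, 91 mm high, standing in front of the chest; origin under its centre; leave alone
- cork: cork, 23 mm diameter, 45 mm long, lying in front of the chest; origin under its centre; leave alone
- salt_cellar: round wooden salt box, 84 x 94 x 58 mm, standing behind the wedge; origin under its centre; leave alone
- lemon: lemon, 52 x 72 x 53 mm, right of the chest; origin under its centre; leave alone
Things that resemble listed ones, but are neither listed nor needed, are in the scene too. Leave any pink look-alike of the wedge alone.

How it is judged:
By the outcome, as a careful person would: the job done as asked, in the order asked, and still so for the second after the job is handed in, while the arm keeps its last pose, push and grip.
It also fails if it takes over 48 s, if anything falls off the work surface, if the arm or the gripper's body presses on something with over 40 N, if the wrist force passes 120 N, or if a joint passes its speed limit or range.

### The arm

A 7-joint arm with a two-finger parallel gripper is mounted at the origin on a cart in front of the work surface, level with it; the furniture and walls round the work are solid. World frame = base frame: x ahead of the robot, y to its left, z up, the work surface at z = 0. Lengths are in m, angles in rad, forces in N, time in s.
With the tool pointing down it reaches from about 0.425 to 0.875 m from the base axis. Payload 4.7 kg.
Tool frame: the origin (TCP) lies at the very end of the fingers, on their centre line; the grasp point (between the pads) lies ctrl.pinch_z behind it (ctrl.pinch_z is the distance from the TCP to the grasp point, in m); x points along the fingers, y is the direction in which the jaws open and shut, and the axes are right-handed (so a half turn about x gives the same grasp; the last joint's range is limited). The gripper opens to 87 mm and grips with 3 to 60 N. Pads are 19 mm wide; open, the fingers measure 117 mm over their backs; the gripper's body (75 mm by 190 mm) begins 51 mm behind the grasp point.
Start: joints at [-1.141, 0.321, -0.07, 1.45, 0.023, 1.371, -0.057], TCP at [0.263, 0.595, 0.223] pointing down, gripper open.
Joint ranges: [-2.86, 2.86], [-0.3, 2.09], [-1.38, 1.24], [0.06, 2.45], [-1.56, 4.7], [0.09, 2.05], [-2.69, 2.69]. Speed limits (rad/s): [2.57, 2.57, 3.14, 3.14, 3.14, 3.14, 3.14].

### API

Orientations are given as a rotation vector (axis times angle).
In Python, from bench import get_state, get_image, camera_info, order, ctrl gives the robot as it stands.
- The arm moves only by the tool jog_arm, never from a script. Its arguments are lists of equal length, an entry for each row: "claw": the finger opening in mm, from 0 to 87; "xyz": the shift along the tool's x, y, z in mm, a list of three; "roll": the turn about the tool's x in degrees. In form: {"claw": [claw, ...], "xyz": [[tx, ty, tz], ...], "roll": [roll, ...]}. A call has 1 to 5 rows; each row is the pose to reach, as a shift and turn from the pose measured when the call began, along the tool's axes at that moment; what a row does not reach only later rows make up. A row lasts 1/10 s, in which the tool goes at most 50 mm and 8.59 degrees, less where a joint would pass 70% of its speed; a pose out of reach is approached as far as the arm can. A call with a gripper value outside its range is refused whole. The fingers move at their own pace and stop on an object; "force" is the grip in N (left out, the last holds). Time passes only in rows, so rows that repeat a pose let the fingers close. It gives the time, the measured TCP pose, the force and the opening at its end, in the units of the state.
- get_state(): the state, without advancing time (a new reading comes with each control period).
- get_image(name): name is "scene" or "top" or "wrist"; returns (picture, depth): 480x640x3 uint8, red, green, blue; 480x640 float32, m along the optical axis (not along the pixel's ray), 0 where there is no reading.
- camera_info(name): a dict with "intrinsics" (3x3 intrinsics, pixels), "rvec" (rotation vector, rad) and "tvec" (3), from world to camera coordinates, as OpenCV has them; the wrist camera has in their place "tool_from_camera" (4x4, takes a point from camera to tool coordinates, whose origin is the TCP and whose axes are the tool frame's). Camera axes: x right, y down, z forward; pixel columns grow to the right and rows downward; lengths in m; the calibration is good to about 2 mm. The wrist camera is an equidistant fisheye: a pixel r from the principal point sees the ray r / f radians off the axis. A picture is of the moment at which its call begins: read the wrist's pose just before it. camera_info takes no time and is no camera call.
- order.close_job(): hands the job in, once; it reports no verdict.
The state is a dict: "time": time; "joint_positions": joint angles; "qd": joint speeds; "joint_torque": joint torques, N m; "position": TCP position; "tool_rot": TCP orientation; "ft_force": force on the tool from outside, world axes, zero at the start; "torque": the same for the moment, N m; "grip_width": opening from 0.0 (shut) to 1.0 (fully open).
Only numpy, scipy, OpenCV 4.12 (cv2) and the standard library are available. Lean on these libraries where they do the work, as an engineer would, in place of code of your own. Each camera call takes 0.05 s, during which the arm holds its last target. There are 200 camera calls.

## Working session

There is one attempt and no reset: what is moved stays moved. The work goes in short steps, Python scripts to look and compute and a tool call to move; the robot and the scene stay as the last step left them, time stands still between calls to the robot, and variables do not carry over. Pictures are saved under pics/ and viewed, about 8 in all and at most 12, crops included, and the job is handed in when it is done.

Besides the shell and the picture viewer there is one more tool, called after "Request:" as name([rows], argument=value, ...), one row to a line, values as JSON. jog_arm: Moves the arm, as the interface text tells. Its arguments: {"type":"object","properties":{"claw":{"type":"array"},"xyz":{"type":"array"},"roll":{"type":"array"},"force":{"type":"number"}},"required":["claw","xyz","roll"]}

```bash
mkdir -p pics; cat > h.py <<'E'
import numpy as np, cv2
from bench import get_state, get_image, camera_info, order, ctrl
def save(n,f):
    p,d=get_image(n); cv2.imwrite('pics/'+f+'.png',p[:,:,::-1]); np.save('pics/'+f+'.npy',d); return p,d
def cam(n):
    c=camera_info(n); return np.array(c['intrinsics'],float),cv2.Rodrigues(np.array(c['rvec'],float))[0],np.array(c['tvec'],float).ravel()
def ray(n,uv,z):
    K,R,t=cam(n); o=-R.T@t
    uv=np.atleast_2d(uv).astype(float); d=(R.T@np.linalg.inv(K)@np.c_[uv,np.ones(len(uv))].T).T
    return o+d*((z-o[2])/d[:,2])[:,None]
def pts(n,d):
    K,R,t=cam(n); v,u=np.mgrid[:480,:640]
    c=np.stack([(u-K[0,2])/K[0,0]*d,(v-K[1,2])/K[1,1]*d,d],-1)
    return (c-t)@R
E
python3 - <<'E'
from h import *
for n in('top','scene'):
    save(n,n+'1'); K,R,t=cam(n); print(n,K[0,0],-R.T@t,R[2])
s=get_state(); print(s); print(ctrl.pinch_z)
a=cv2.Rodrigues(np.array(s['tool_rot']))[0];print(a)
E
```

```text
top 532.2977153109216 [ 0.36655277 -0.02598985  1.26029488] [ 0.13688337  0.0089361  -0.99054686]
scene 522.8777218079024 [ 0.00372613 -0.73330254  0.6983989 ] [ 0.49291044  0.65898787 -0.56813227]
{'time': 0.1, 'joint_positions': array([-1.14087337,  0.32177888, -0.07008567,  1.45154386,  0.02261516,
        1.37085137, -0.05687295]), 'qd': array([ 0.00037884, -0.00116407, -0.00068526, -0.00403294, -0.00039558,
       -0.00058838,  0.00105469]), 'joint_torque': array([-2.07384928e-04, -4.92572308e+01, -4.05527288e-01, -3.13397706e+01,
       -6.41373731e-02,  3.95289296e-02,  5.98193606e-05]), 'position': array([0.26240602, 0.59411982, 0.22155603]), 'tool_rot': array([ 0.32472358,  1.5463464 , -0.32752883]), 'ft_force': array([-0.84744333, -0.59174621, -0.06019638]), 'torque': array([ 0.01012728, -0.01748496, -0.03638946]), 'grip_width': 1.0000957982496164}
0.0187
[[-6.22961309e-04  4.03888703e-01  9.14807918e-01]
 [-1.68295922e-03  9.14806377e-01 -4.03889168e-01]
 [-9.99998390e-01 -1.79119175e-03  1.09839240e-04]]
```

View pics/top1.png

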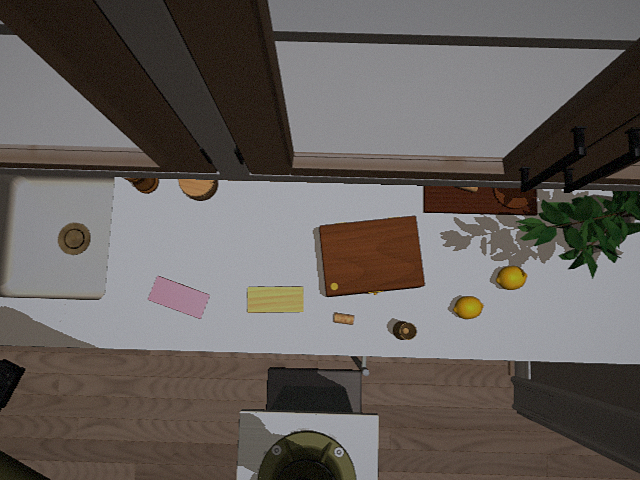

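View pics/scene1.png

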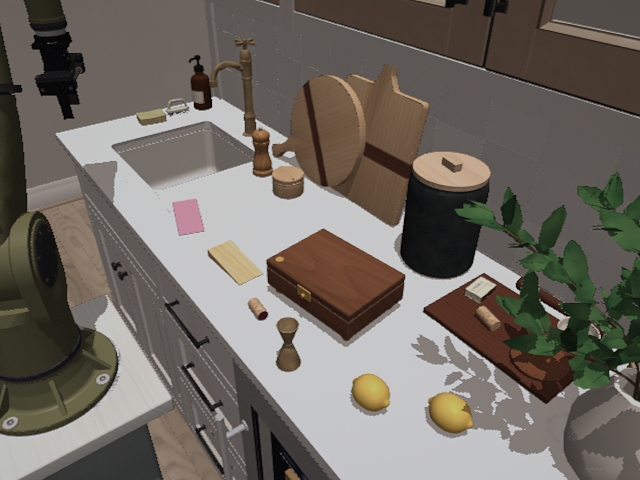

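Top view: the wedge is at about (275,299), the chest at (371,256) with its dot at (334,286), and the pink look-alike is at (178,297). The cork is at (344,319) and the jigger at (404,330). The scene view agrees. Next I measure these.

```bash
python3 - <<'E'
from h import *
im=cv2.imread('pics/top1.png'); hsv=cv2.cvtColor(im,cv2.COLOR_BGR2HSV); d=np.load('pics/top1.npy')
print(hsv[299,275],hsv[256,371],hsv[286,334],hsv[297,178])
P=pts('top',d)
def comp(mask,seed):
    n,l,st,c=cv2.connectedComponentsWithStats(mask.astype(np.uint8)); k=l[seed[1],seed[0]]; return l==k
h,s,v=[hsv[...,i].astype(int) for i in range(3)]
w=comp((h>18)&(h<32)&(s>60),(275,299)); 
c=comp((h<16)|(h>170),(371,256))&1>0
c=comp(((h<16)|(h>170))&(s>120),(371,256))
dt=comp((h>14)&(h<32)&(s>120)&(v>120),(334,286))
for nm,m in(('wedge',w),('chest',c),('dot',dt)):
    cs=max(cv2.findContours(m.astype(np.uint8),0,2)[0],key=cv2.contourArea)
    r=cv2.minAreaRect(cs); b=cv2.boxPoints(r)
    z={'wedge':.009,'chest':.084,'dot':.084}[nm]
    W=ray('top',b,z); print(nm,m.sum(),r,'\n',W.round(4), W.mean(0).round(4), [np.linalg.norm(W[i]-W[i-1]).round(4) for i in range(4)])
    M=m&(d>0); print(' depth centroid',P[M].mean(0).round(4),'z pct',np.percentile(P[M][:,2],[5,50,95]).round(4))
    if nm=='dot': print(ray('top',np.argwhere(m).mean(0)[::-1],.084))
    if nm=='wedge':
        q=P[M]; A=np.c_[q[:,:2],np.ones(len(q))]; print('plane',np.linalg.lstsq(A,q[:,2],rcond=None)[0])
hs=cv2.cvtColor(cv2.imread('pics/scene1.png'),cv2.COLOR_BGR2HSV); print(hs[260,280],hs[258,240])
h,s,v=[hs[...,i].astype(int) for i in range(3)]
m=comp((h>14)&(h<32)&(s>100)&(v>100),(280,260)); print(m.sum(),ray('scene',np.argwhere(m).mean(0)[::-1],.084))
m=comp((h>15)&(h<32)&(s>50)&(v>110),(235,261)); cs=max(cv2.findContours(m.astype(np.uint8),0,2)[0],key=cv2.contourArea);b=cv2.approxPolyDP(cs,4,True)[:,0]; print(m.sum(),b.tolist(),ray('scene',b,.009).round(4))
E
cd pics; python3 -c "
import cv2;a=cv2.imread('top1.png')[200:350,130:450];cv2.imwrite('c1.png',cv2.resize(a,None,fx=2.5,fy=2.5,interpolation=2))"
```

```text
[ 28 114 161] [ 13 202  91] [ 24 183 159] [166  60 162]
wedge 1376 ((275.0, 299.5), (25.0, 56.0), 90.0) 
 [[0.4293 0.1537 0.009 ]
 [0.4332 0.0223 0.009 ]
 [0.3751 0.0203 0.009 ]
 [0.3712 0.1509 0.009 ]] [0.4022 0.0868 0.009 ] [np.float64(0.0582), np.float64(0.1315), np.float64(0.0582), np.float64(0.1307)]
 depth centroid [0.403  0.0868 0.0113] z pct [0.0027 0.0114 0.0199]
plane [-0.00614652  0.11986043  0.00340539]
chest 6884 ((371.1654357910156, 255.8547821044922), (71.72294616699219, 98.40219116210938), 83.92753601074219) 
 [[ 0.5679 -0.0105  0.084 ]
 [ 0.598  -0.2294  0.084 ]
 [ 0.4386 -0.2469  0.084 ]
 [ 0.4094 -0.032   0.084 ]] [ 0.5035 -0.1297  0.084 ] [np.float64(0.16), np.float64(0.2209), np.float64(0.1603), np.float64(0.2169)]
 depth centroid [ 0.503  -0.1297  0.0849] z pct [0.0811 0.0849 0.0888]
dot 43 ((334.0, 286.0), (6.0, 6.0), 90.0) 
 [[ 0.4398 -0.0421  0.084 ]
 [ 0.4402 -0.0553  0.084 ]
 [ 0.427  -0.0557  0.084 ]
 [ 0.4266 -0.0424  0.084 ]] [ 0.4334 -0.0489  0.084 ] [np.float64(0.0132), np.float64(0.0132), np.float64(0.0132), np.float64(0.0132)]
 depth centroid [ 0.4335 -0.0487  0.0859] z pct [0.0835 0.0857 0.0893]
[[ 0.43347373 -0.04862197  0.084     ]]
[ 18 135 183] [ 22  79 197]
40 [[ 0.43430654 -0.04847923  0.084     ]]
1139 [[208, 249], [239, 284], [262, 273], [230, 241]] [[0.3793 0.159  0.009 ]
 [0.374  0.0129 0.009 ]
 [0.4307 0.0153 0.009 ]
 [0.4338 0.157  0.009 ]]
```

Request:
jog_arm([
  [0,-26,22],
  [0,-52,44],
  [0,-78,66],
  [0,-104,88],
  [0,-130,110],
], claw=[87,87,87,87,87], roll=[8,16,24,32,40])

```text
time: 0.6
position: [0.3106, 0.4291, 0.2213]
tool_rot: [0.869, 1.389, -0.873]
ft_force: [0.6, -0.6, 0.6]
grip_width: 0.998
```

Request:
jog_arm([
  [0,-6,36],
  [0,-12,72],
  [0,-18,108],
  [0,-24,144],
  [0,-30,180],
], claw=[87,87,87,87,87], roll=[7,13,20,26,26])

```text
time: 1.1
position: [0.3622, 0.2524, 0.2213]
tool_rot: [1.21, 1.206, -1.215]
ft_force: [1.1, -0.2, -0.2]
grip_width: 1.004
```

```bash
cat >> h.py <<'E'
def go(x,y,z,yaw=None):
    "tool shift (mm) and roll (deg) to world target; yaw=angle of tool y in world"
    s=get_state(); R=cv2.Rodrigues(np.array(s['tool_rot']))[0]; p=np.array(s['position'])
    cy=np.degrees(np.arctan2(R[1,1],R[0,1])); print('pos',p.round(4),'yaw',cy.round(2),'F',np.round(s['ft_force'],1),'t',s['time'])
    print('shift',(R.T@(np.array([x,y,z])-p)*1000).round(1),'roll',None if yaw is None else round(cy-yaw,1))
E
python3 -c "
from h import *
go(.411,.1,.1,1.7)"
```

```text
pos [0.3622 0.2524 0.2213] yaw -0.28 F [ 1.1 -0.2 -0.2] t 1.1
shift [121.6  49.8 151.8] roll -2.0
```

Request:
jog_arm([
  [20,12,38],
  [45,25,76],
  [70,38,114],
  [95,50,152],
  [120,50,152],
], claw=[87,87,87,87,87], roll=[-1,-2,-2,-2,-2])

```text
time: 1.6
position: [0.4123, 0.0947, 0.1008]
tool_rot: [1.19, 1.218, -1.195]
ft_force: [0.1, 0.4, -0.2]
grip_width: 0.995
```

```bash
python3 - <<'E'
from h import *
go(.411,.1,.006,1.7)
p,d=save('top','t2')
q,_=save('wrist','w2')
a=np.hstack([cv2.resize(cv2.imread('pics/t2.png')[200:350,220:440],(440,300)),cv2.resize(cv2.imread('pics/w2.png'),(400,300))[:, :360]])
cv2.imwrite('pics/m2.png',a)
E
```

```text
pos [0.4123 0.0947 0.1008] yaw 1.27 F [ 0.1  0.4 -0.2] t 1.6
shift [94.8 -1.1 -5.7] roll -0.4
```

View pics/m2.png

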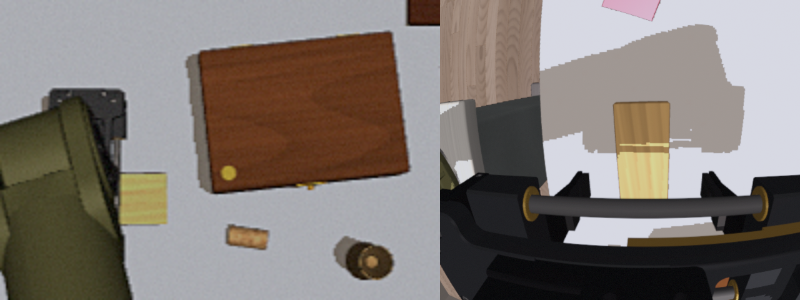

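Left half: the top view with the arm over the wedge, with the gripper's long side along x. Right half: the wrist view, where the wedge at about (640,150) lies between the open fingers. Now I descend straddling it.

Request:
jog_arm([
  [25,0,-6],
  [50,0,-6],
  [75,0,-6],
  [94,0,-6],
  [95,0,-6],
], claw=[87,87,87,87,87], roll=[0,0,0,0,0])

```text
time: 2.2
position: [0.406, 0.1039, 0.0026]
tool_rot: [1.177, 1.226, -1.199]
ft_force: [-0.4, 0.5, -0.1]
grip_width: 0.999
```

```bash
python3 -c "
from h import *
go(.4355,.1,.005,4)"
```

```text
pos [0.406  0.1039 0.0026] yaw 1.67 F [-0.4  0.5 -0.1] t 2.2
shift [-2.7 29.3  4.8] roll -2.3
```

Request:
jog_arm([
  [-2,5,5],
  [-2,10,5],
  [-2,15,5],
  [-2,20,5],
  [-2,24,5],
], claw=[87,87,87,87,87], roll=[-1,-2,-2,-2,-2])

```text
time: 2.7
position: [0.4309, 0.1, 0.0048]
tool_rot: [1.152, 1.242, -1.172]
ft_force: [-0.4, -0.3, 0.3]
grip_width: 1.0
```

Request:
jog_arm([
  [0,3,0],
  [0,6,0],
  [0,6,0],
], claw=[87,87,87], roll=[0,0,0])

```text
time: 3.0
position: [0.4374, 0.1004, 0.0048]
tool_rot: [1.153, 1.242, -1.172]
ft_force: [-0.3, 0.0, -0.7]
grip_width: 0.999
```

```bash
cat >> h.py <<'E'
def wedge(n,f):
    p,d=save(n,f); h,s,v=[c.astype(int) for c in cv2.split(cv2.cvtColor(p[:,:,::-1].copy(),cv2.COLOR_BGR2HSV))]
    m=((h>18)&(h<32)&(s>60)&(v>60)).astype(np.uint8) if n=='top' else ((h>15)&(h<32)&(s>50)&(v>100)).astype(np.uint8)
    if n=='top': m[:,:230]=0;m[:270]=0;m[340:]=0;m[:,400:]=0
    cs=[c for c in cv2.findContours(m,0,2)[0] if cv2.contourArea(c)>150]
    for c in cs:
        b=cv2.approxPolyDP(c,3,True)[:,0]; print(cv2.contourArea(c),b.tolist(),'\n',ray(n,b,.009)[:,:2].round(4).tolist())
    return p
E
python3 -c "
from h import *
go(.43,.1,.1,4)
wedge('top','t3')"
```

```text
pos [0.4374 0.1004 0.0048] yaw 3.67 F [-0.3  0.  -0.7] t 3.0
shift [-95.1  -8.4   0.5] roll -0.3
508.5 [[282, 278], [281, 302], [302, 302], [302, 278]] 
 [[0.4529, 0.0724], [0.3967, 0.0725], [0.3982, 0.0234], [0.4542, 0.0254]]
1896.0 [[230, 270], [230, 278], [237, 276], [231, 286], [235, 295], [231, 296], [231, 303], [236, 308], [232, 314], [237, 322], [232, 330], [237, 330], [232, 332], [233, 337], [234, 333], [237, 335], [233, 339], [262, 339], [258, 333], [261, 327], [256, 324], [261, 324], [257, 319], [264, 311], [258, 309], [261, 304], [257, 303], [257, 296], [262, 295], [256, 292], [260, 280], [273, 295], [268, 270]] 
 [[0.4681, 0.1958], [0.4492, 0.1948], [0.4544, 0.1785], [0.4305, 0.1914], [0.4098, 0.1809], [0.4072, 0.1902], [0.3909, 0.1893], [0.3796, 0.177], [0.3655, 0.1857], [0.3474, 0.173], [0.3287, 0.1837], [0.3291, 0.1721], [0.3241, 0.1835], [0.3128, 0.1806], [0.322, 0.1787], [0.3176, 0.1715], [0.3082, 0.1803], [0.3102, 0.1131], [0.3237, 0.123], [0.3376, 0.1167], [0.3441, 0.1286], [0.3445, 0.117], [0.3557, 0.1268], [0.3747, 0.1113], [0.3789, 0.1256], [0.3907, 0.1191], [0.3927, 0.1285], [0.409, 0.1293], [0.4117, 0.1177], [0.4182, 0.1321], [0.4466, 0.124], [0.4124, 0.0919], [0.4707, 0.1062]]
```

Request:
jog_arm([
  [0,-4,0],
  [-35,-8,0],
  [-50,-10,-40],
  [-50,-10,-84],
  [-50,-10,-84],
], claw=[87,87,60,30,30], roll=[0,0,0,0,0])

```text
time: 3.55
position: [0.4216, 0.1902, 0.0553]
tool_rot: [1.15, 1.247, -1.163]
ft_force: [-0.8, 0.7, -0.8]
grip_width: 0.814
```

```bash
python3 -c "
from h import *
go(.419,.18,.008,4)
p=wedge('scene','s4')
cv2.imwrite('pics/s4c.png',cv2.resize(p[180:340,150:420,::-1],None,fx=2.5,fy=2.5))
"
```

```text
pos [0.4216 0.1902 0.0553] yaw 4.13 F [-0.8  0.7 -0.8] t 3.55
shift [47.4 -2.9  9.9] roll 0.1
1242.0 [[429, 398], [432, 416], [446, 429], [457, 433], [472, 426], [470, 410], [457, 395], [443, 392]] 
 [[0.476, -0.413], [0.4546, -0.4391], [0.4544, -0.4676], [0.4624, -0.482], [0.4901, -0.4876], [0.5106, -0.4669], [0.5165, -0.4358], [0.5029, -0.4184]]
1009.5 [[353, 380], [353, 396], [364, 408], [379, 410], [388, 405], [388, 388], [380, 378], [363, 374]] 
 [[0.4017, -0.3131], [0.3809, -0.3377], [0.3799, -0.3655], [0.3963, -0.3822], [0.4141, -0.3838], [0.437, -0.3596], [0.4405, -0.3366], [0.4234, -0.3135]]
188.5 [[285, 348], [282, 353], [288, 358], [281, 359], [292, 370], [294, 350]] 
 [[0.3512, -0.1875], [0.3404, -0.1941], [0.3424, -0.2098], [0.3314, -0.2045], [0.3328, -0.2357], [0.3613, -0.2008]]
1939.0 [[106, 337], [100, 334], [94, 348], [111, 368], [95, 370], [85, 386], [64, 401], [66, 415], [61, 415], [58, 405], [25, 412], [9, 410], [1, 418], [0, 428], [11, 415], [20, 420], [14, 430], [49, 425], [90, 402], [106, 384], [96, 384], [96, 376], [103, 372], [111, 376], [114, 351]] 
 [[0.106
[... 653 characters left out ...]
28, -0.1283]]
1036.0 [[215, 247], [248, 280], [266, 271], [267, 266], [236, 237]] 
 [[0.3954, 0.1565], [0.3953, 0.013], [0.441, 0.016], [0.4519, 0.0292], [0.4528, 0.1628]]
403.0 [[34, 217], [3, 237], [1, 258], [8, 258], [9, 262], [19, 232]] 
 [[0.1006, 0.5285], [0.0226, 0.4804], [0.0027, 0.3961], [0.0149, 0.3871], [0.0136, 0.3704], [0.0567, 0.4806]]
185.0 [[419, 157], [453, 182], [465, 185], [450, 172], [437, 168], [433, 158], [425, 154]] 
 [[1.0944, 0.2028], [1.0575, 0.0409], [1.0707, 0.0106], [1.0956, 0.0848], [1.0844, 0.1231], [1.1229, 0.1737], [1.1236, 0.2063]]
297.0 [[165, 119], [161, 108], [136, 113], [142, 124]] 
 [[0.6093, 0.9192], [0.6394, 1.0228], [0.5501, 1.0297], [0.5299, 0.924]]
```

View pics/s4c.png

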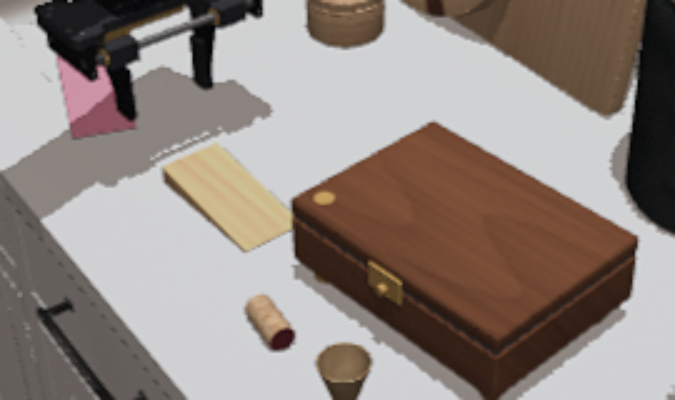

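Scene crop: the wedge has shifted and lines up with the dot corner. The brass foot shows under the chest near crop (322,278), and the gripper is behind the tail. Next I lower behind the tail with the fingers at 20 mm.

Request:
jog_arm([
  [10,-1,3],
  [20,-1,6],
  [30,-1,8],
  [40,-1,8],
  [47,-1,8],
], claw=[20,20,20,20,20], roll=[0,0,0,0,0])

```text
time: 4.1
position: [0.4201, 0.1774, 0.0063]
tool_rot: [1.149, 1.245, -1.17]
ft_force: [0.3, -0.6, -0.3]
grip_width: 0.311
```

Request:
jog_arm([
  [0,0,0],
  [0,0,0],
  [0,0,0],
  [0,0,0],
  [0,0,0],
], claw=[20,20,20,20,20], roll=[0,0,0,0,0])

```text
time: 4.6
position: [0.4204, 0.1777, 0.0067]
tool_rot: [1.149, 1.244, -1.169]
ft_force: [0.4, -0.7, 0.5]
grip_width: 0.229
```

```bash
python3 -c "
from h import *
go(.4265,.08,.008,4)"
```

```text
pos [0.4204 0.1777 0.0067] yaw 3.93 F [ 0.4 -0.7  0.5] t 4.6
shift [-0.8 -0.6 97.9] roll -0.1
```

Request:
jog_arm([
  [0,0,8],
  [0,0,16],
  [0,0,24],
  [0,0,32],
  [0,0,40],
], claw=[20,20,20,20,20], roll=[0,0,0,0,0])

```text
time: 5.1
position: [0.4232, 0.1369, 0.0069]
tool_rot: [1.15, 1.244, -1.169]
ft_force: [0.1, 0.9, 1.5]
grip_width: 0.23
```

Request:
jog_arm([
  [0,0,8],
  [0,0,16],
  [0,0,24],
  [0,0,32],
  [0,0,38],
], claw=[20,20,20,20,20], roll=[0,0,0,0,0])

```text
time: 5.6
position: [0.4258, 0.0981, 0.0071]
tool_rot: [1.15, 1.244, -1.17]
ft_force: [0.5, -0.4, -0.8]
grip_width: 0.229
```

```bash
python3 -c "
from h import *
go(.4265,.06,.008,4)
p=wedge('top','t5'); s,_=save('scene','s5')
cv2.imwrite('pics/m5.png',np.hstack([cv2.resize(p[200:350,220:440,::-1],(400,273)),cv2.resize(s[180:330,180:400,::-1],(400,273))]))
"|cut -c1-300
```

```text
pos [0.4258 0.0981 0.0071] yaw 3.87 F [ 0.5 -0.4 -0.8] t 5.6
shift [-0.7 -1.9 38.1] roll -0.1
916.0 [[281, 282], [285, 302], [330, 301], [330, 297], [319, 293], [318, 277], [284, 278]] 
 [[0.4434, 0.0744], [0.397, 0.0632], [0.4024, -0.0419], [0.4117, -0.0417], [0.4203, -0.0157], [0.4577, -0.0122], [0.453, 0.0677]]
1927.0 [[230, 270], [230, 286], [235, 291], [232, 294], [239, 295], [232, 300], [239, 310], [233, 312], [238, 314], [233, 323], [237, 320], [239, 325], [235, 334], [240, 334], [238, 339], [264, 339], [258, 330], [259, 326], [262, 329], [264, 321], [260, 319], [264, 317], [259, 317], [262, 308], [257
 [[0.4681, 0.1958], [0.4305, 0.1938], [0.4191, 0.1814], [0.4119, 0.1881], [0.4101, 0.1716], [0.3979, 0.1874], [0.3752, 0.1698], [0.3702, 0.1836], [0.3659, 0.1717], [0.3448, 0.1822], [0.352, 0.1733], [0.3407, 0.168], [0.3198, 0.1763], [0.3201, 0.1647], [0.3086, 0.1687], [0.3104, 0.1085], [0.3305, 0.1
```

View pics/m5.png

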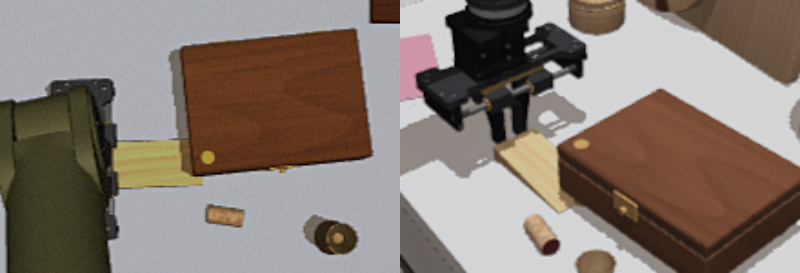

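Both views: the thin end has gone under the dot corner, with the wedge's -x tip corner at (0.402,-0.042), centred on the foot. I continue in small steps and watch the force.

Request:
jog_arm([
  [0,0,3],
  [0,0,6],
  [0,0,9],
  [0,0,12],
  [0,0,15],
], claw=[20,20,20,20,20], roll=[0,0,0,0,0])

```text
time: 6.2
position: [0.4268, 0.0828, 0.0071]
tool_rot: [1.15, 1.244, -1.171]
ft_force: [-1.2, 0.4, -0.6]
grip_width: 0.232
```

Request:
jog_arm([
  [0,0,2],
  [0,0,4],
  [0,0,6],
  [0,0,6],
], claw=[20,20,20,20], roll=[0,0,0,0])

```text
time: 6.6
position: [0.4272, 0.0765, 0.0072]
tool_rot: [1.151, 1.243, -1.171]
ft_force: [0.4, 0.6, -1.0]
grip_width: 0.231
```

Request:
jog_arm([
  [0,0,2],
  [0,0,4],
  [0,0,5],
  [0,0,5],
], claw=[20,20,20,20], roll=[0,0,0,0])

```text
time: 7.0
position: [0.4276, 0.0713, 0.0072]
tool_rot: [1.151, 1.243, -1.171]
ft_force: [0.2, 0.1, -0.6]
grip_width: 0.232
```

Request:
jog_arm([
  [0,0,1],
  [0,0,3],
  [0,0,4],
  [0,0,4],
], claw=[20,20,20,20], roll=[0,0,0,0])

```text
time: 7.4
position: [0.4279, 0.0673, 0.0072]
tool_rot: [1.151, 1.243, -1.171]
ft_force: [0.2, 0.6, 0.0]
grip_width: 0.229
```

Request:
jog_arm([
  [0,0,1],
  [0,0,3],
  [0,0,4],
  [0,0,4],
], claw=[20,20,20,20], roll=[0,0,0,0])

```text
time: 7.8
position: [0.428, 0.065, 0.0073]
tool_rot: [1.152, 1.245, -1.169]
ft_force: [0.6, 5.9, -1.2]
grip_width: 0.23
```

Request:
jog_arm([
  [0,0,1],
  [0,0,2],
  [0,0,2],
], claw=[20,20,20], roll=[0,0,0])

```text
time: 8.1
position: [0.428, 0.0646, 0.0073]
tool_rot: [1.153, 1.247, -1.168]
ft_force: [0.3, 7.1, -1.7]
grip_width: 0.229
```

It bears at about 7 N. I back off, lift, and check the chest.

Request:
jog_arm([
  [0,0,-8],
  [0,0,-25],
  [-40,0,-25],
  [-85,0,-25],
  [-125,0,-25],
], claw=[20,20,0,0,0], roll=[0,0,0,0,0])

```text
time: 8.6
position: [0.4277, 0.0889, 0.134]
tool_rot: [1.153, 1.245, -1.169]
ft_force: [0.5, 0.9, 0.3]
grip_width: 0.05
```

Request:
jog_arm([
  [0,0,-30],
  [0,0,-60],
  [0,0,-90],
  [0,0,-90],
  [0,0,-90],
], claw=[0,0,0,0,0], roll=[0,0,0,0,0])

```text
time: 9.1
position: [0.4217, 0.1783, 0.1335]
tool_rot: [1.151, 1.244, -1.169]
ft_force: [0.9, -0.4, -0.3]
grip_width: 0.003
```

```bash
cat >chk.py <<'E'
from h import *
import sys
t=sys.argv[1]
go(.433,-.048,.12,4)
p,d=save('top','t'+t); hsv=cv2.cvtColor(p[:,:,::-1].copy(),cv2.COLOR_BGR2HSV); h,s,v=[c.astype(int) for c in cv2.split(hsv)]
def comp(m,seed):
    n,l,st,c=cv2.connectedComponentsWithStats(m.astype(np.uint8)); return l==l[seed[1],seed[0]]
c=comp(((h<16)|(h>170))&(s>120),(371,256)); cs=max(cv2.findContours(c.astype(np.uint8),0,2)[0],key=cv2.contourArea)
b=cv2.boxPoints(cv2.minAreaRect(cs)); print('chest',ray('top',b,.084).round(4).tolist())
dt=comp((h>14)&(h<32)&(s>120)&(v>120),(334,286)); print('dot',dt.sum(),ray('top',np.argwhere(dt).mean(0)[::-1],.084))
M=c&(d>0); q=pts('top',d)[cv2.erode(M.astype(np.uint8),np.ones((9,9)))>0]; print('lid plane',np.linalg.lstsq(np.c_[q[:,:2]-[.5,-.13],np.ones(len(q))],q[:,2],rcond=None)[0])
w=(h>18)&(h<32)&(s>60)&(v>60); w[:270]=0;w[320:]=0;w[:,:270]=0;w[:,345:]=0
for k in cv2.findContours(w.astype(np.uint8),0,2)[0]:
    if cv2.contourArea(k)>150:
        e=cv2.approxPolyDP(k,3,True)[:,0]; print('wedge',e.tolist(),ray('top',e,.009)[:,:2].round(4).tolist())
sc,_=save('scene','s'+t)
cv2.imwrite('pics/m%s.png'%t,np.hstack([cv2.resize(p[200:350,220:440,::-1],(400,273)),cv2.resize(sc[180:330,180:400,::-1],(400,273))]))
E
python3 chk.py 6
```

```text
pos [0.4217 0.1783 0.1335] yaw 3.87 F [ 0.9 -0.4 -0.3] t 9.1
shift [ 14.6  -3.9 226.5] roll -0.1
chest [[0.5678, -0.0089, 0.084], [0.5979, -0.2298, 0.084], [0.4387, -0.2471, 0.084], [0.4095, -0.0302, 0.084]]
dot 47 [[ 0.43347696 -0.04887843  0.084     ]]
lid plane [-0.00031021  0.00011438  0.08509445]
wedge [[289, 278], [290, 302], [344, 300], [344, 295], [322, 295], [318, 277]] [[0.4533, 0.0559], [0.3973, 0.0515], [0.4057, -0.0746], [0.4174, -0.0743], [0.4158, -0.0228], [0.4577, -0.0122]]
```

View pics/m6.png

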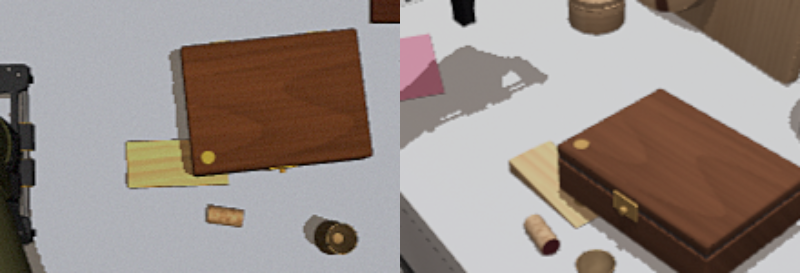

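The chest is unmoved and level, and the wedge is inserted to a tip y of about -0.075, under the foot. Now to the dot.

Request:
jog_arm([
  [0,-1,40],
  [0,-2,80],
  [0,-3,120],
  [0,-3,160],
  [0,-3,200],
], claw=[0,0,0,0,0], roll=[0,0,0,0,0])

```text
time: 9.7
position: [0.4315, -0.0254, 0.1344]
tool_rot: [1.155, 1.243, -1.172]
ft_force: [1.5, -0.6, 0.1]
grip_width: 0.008
```

Request:
jog_arm([
  [10,0,13],
  [20,0,27],
  [30,0,27],
  [35,0,27],
  [35,0,27],
], claw=[0,0,0,0,0], roll=[0,0,0,0,0])

```text
time: 10.2
position: [0.432, -0.0519, 0.0987]
tool_rot: [1.154, 1.244, -1.173]
ft_force: [-0.6, 0.8, -0.8]
grip_width: 0.007
```

```bash
python3 -c "
from h import *
go(.4335,-.0487,.084,4)"
```

```text
pos [ 0.432  -0.0519  0.0987] yaw 3.63 F [-0.6  0.8 -0.8] t 10.2
shift [14.7  1.9 -3.2] roll -0.4
```

Request:
jog_arm([
  [5,2,-3],
  [10,2,-3],
  [13,2,-3],
  [13,2,-3],
], claw=[0,0,0,0], roll=[0,0,0,0])

```text
time: 10.6
position: [0.4333, -0.0487, 0.0852]
tool_rot: [1.153, 1.245, -1.174]
ft_force: [0.1, -1.3, -0.4]
grip_width: 0.008
```

Request:
jog_arm([
  [1,0,0],
  [2,0,0],
  [2,0,0],
  [2,0,0],
], claw=[0,0,0,0], roll=[0,0,0,0])

```text
time: 11.0
position: [0.4336, -0.0487, 0.0844]
tool_rot: [1.153, 1.245, -1.173]
ft_force: [-2.9, 0.5, 9.4]
grip_width: 0.004
```

Request:
jog_arm([
  [1,0,0],
  [1,0,0],
  [1,0,0],
], claw=[0,0,0], roll=[0,0,0])

```text
time: 11.3
position: [0.4335, -0.0487, 0.0844]
tool_rot: [1.154, 1.246, -1.173]
ft_force: [-3.8, 0.3, 7.7]
grip_width: 0.008
```

The contact is stiff at z = 0.0844 and the corner is not sinking. I press a little harder.

Request:
jog_arm([
  [1.5,0,0],
  [1.5,0,0],
  [1.5,0,0],
  [1.5,0,0],
], claw=[0,0,0,0], roll=[0,0,0,0])

```text
time: 11.7
position: [0.4335, -0.0486, 0.0843]
tool_rot: [1.154, 1.247, -1.174]
ft_force: [-5.7, -0.0, 12.1]
grip_width: 0.003
```

```bash
python3 chk.py 7
```

```text
pos [ 0.4335 -0.0486  0.0843] yaw 3.63 F [-5.7 -0.  12.1] t 11.7
shift [-35.7  -1.   -0.6] roll -0.4
chest [[0.5685, -0.0115, 0.084], [0.5976, -0.2302, 0.084], [0.4385, -0.247, 0.084], [0.4102, -0.0322, 0.084]]
dot 305890 [[ 0.5362452  -0.01304874  0.084     ]]
lid plane [-0.00086535  0.00368402  0.0851627 ]
wedge [[311, 270], [308, 307], [322, 283], [326, 291], [320, 301], [324, 301], [321, 318], [344, 319], [344, 270], [323, 270], [321, 275], [320, 270]] [[0.4737, 0.0048], [0.387, 0.009], [0.4439, -0.022], [0.4254, -0.0319], [0.4017, -0.0186], [0.402, -0.0279], [0.3625, -0.0221], [0.3618, -0.0756], [0.476, -0.0729], [0.4746, -0.0234], [0.4626, -0.0191], [0.4743, -0.0164]]
```

View pics/m7.png

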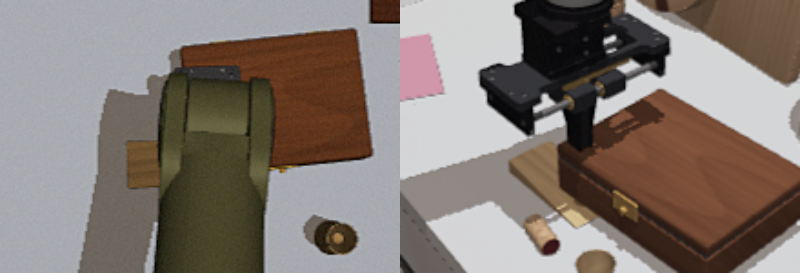

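The finger is on the dot, the chest is in place, and the corner holds at 12 N with no sinking. I trim off some of the sideways force, keep pressing and hold.

Request:
jog_arm([
  [1.5,-0.7,0],
  [1.5,-0.7,0],
  [1.5,-0.7,0],
  [1.5,-0.7,0],
  [1.5,-0.7,0],
], claw=[0,0,0,0,0], roll=[0,0,0,0,0])

```text
time: 12.3
position: [0.4335, -0.0487, 0.0843]
tool_rot: [1.155, 1.247, -1.173]
ft_force: [-3.5, 0.6, 10.9]
grip_width: 0.009
```

```bash
python3 -c "
from h import *
import time
for i in range(4):
    s=get_state(); print(s['time'],s['position'].round(4),s['ft_force'].round(1)); get_image('top')"
```

```text
12.3 [ 0.4335 -0.0487  0.0843] [-3.5  0.6 10.9]
12.35 [ 0.4335 -0.0487  0.0843] [-3.4  0.3 11.3]
12.4 [ 0.4336 -0.0487  0.0844] [-3.8 -0.3 11.6]
12.45 [ 0.4335 -0.0487  0.0843] [-3.9  0.4 10.7]
```

The hold is steady at 11 N with no give, so I hand in.

```bash
python3 -c "
from h import *
print(order.close_job())"
```

```text
the job is handed in; nothing more can be done
None
```

The wedge is under the short brass foot and the chest no longer rocks. I handed the job in with the closed finger still pressing the brass dot.

- **Wedge:** I nudged it about 20 mm sideways with one open finger, straddling the wedge but not pinching it. Then I pushed it thin end first from its thick end with both fingertips until it bore at about 7 N.
- **Chest:** after the push, before pressing, the top camera showed its lid corners and dot within about 2 mm of where they started, and the lid level.
- **Press test:** about 11–12 N on the dot, with the finger steady at z = 0.0843 m. An unwedged corner would have dropped 5–9 mm.
- **Checks that fell short:**
  - About 3.5 N of sideways force stayed on the finger after I trimmed it; the chest did not move.
  - While I was pressing, the arm hid the dot and most of the wedge from the top camera. The automatic dot and wedge readings from that last picture are therefore not usable. The lid tilt from it is doubtful too. I relied on the fingertip position, the force, and the visible lid corners.

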